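# Hold up the middle handle blank with its tang hole upward, ready for glue

## Task

The gouge in the vise needs a new handle: of the three octagonal handle blanks on the bench, pick up the one of middle thickness, find out by feel or by eye which of its ends has the blind hole for the tang, and turn it so that the hole points straight up, ready for glue. Finish holding it still like that in the gripper, well clear of the bench and the vise, and do not let go of it. Leave the other two blanks and the tools lying on the bench where they are.

Things in the scene. Friction and masses are not known exactly. Their poses are not given: they have to be found in the camera images.
- handle_mid: Middle blank: octagonal wood, 32 mm across the flats, 120 mm long, lying on a flat. The one wanted, 50 to 100 g. Origin mid-length on the axis; x along its length. One end has a blind hole on the axis, 14 mm wide, 45 mm deep; the other is plain wood. Which end (+x or -x) is bored is not told: look at the end faces, or feel, e.g. by pushing an end against the tang.
- handle_thin: Thinnest blank: octagonal wood, 24 mm across the flats, 120 mm long, lying on a flat. Same length and kind as the middle one, also bored at one end; origin mid-length on the axis, x along its length. Not wanted.
- handle_thick: Thickest blank: octagonal wood, 40 mm across the flats, 120 mm long, lying on a flat. Same length and kind as the middle one, also bored at one end; origin mid-length on the axis, x along its length. Not wanted.
- vise: green bench vise bolted to the bench, jaws 100 mm long, tops 119 mm above the bench; origin in the middle of its foot, z up. A gouge blade without handle is clamped level in it along the vise's x axis; its tang sticks out on the -x side, towards the robot. The screw and its bar stand out to the -y side.
- tang_tip (a point): free tip of the tang, 108 mm above the bench; its x axis points level along the tang, from tip to blade. The tang is rigid and round, 4.4 mm wide at the tip, 8.4 mm at its root 48 mm on, where an 18 mm collar sits; the jaws begin 66 mm from the tip. It goes loosely 45 mm into a bored end and stops at once against a plain end.
- gouge: finished gouge, 240 mm long, turned wooden handle with brass ferrule and a steel blade, lying on the bench; leave it where it lies
- chisel: finished flat chisel, 250 mm long, turned wooden handle with brass ferrule and a steel blade, lying on the bench; leave it where it lies
- stone: grey sharpening stone in a flat wooden tray, 170 x 65 x 30 mm, lying on the bench; leave it where it lies
- wax_tin: round metal wax tin, 58 mm across, 24 mm high, standing on the bench among the handles; leave it where it lies
- mallet: joiner's mallet lying on its side, wooden head 55 x 125 x 56 mm and a 210 mm handle; leave it where it lies
- square: try square lying flat: dark wooden stock 110 mm long, 16 mm thick, thin steel blade 170 mm; leave it where it lies
- brush: wooden bench brush with black bristles, 265 mm long, 29 mm high; leave it where it lies
Things that resemble listed ones, but are neither listed nor needed, are in the scene too. What is shaped like the handle_mid but green is not meant.

How it is judged:
By the outcome, as a careful person would: the job done as asked, in the order asked, and still so for the second after the job is handed in, while the arm keeps its last pose, push and grip.
It also fails if it takes over 48 s, if anything falls off the work surface, if the arm or the gripper's body presses on something with over 40 N, if the wrist force passes 120 N, or if a joint passes its speed limit or range.

## Robot

A 6-joint arm with a two-finger parallel gripper is mounted at the origin on the work surface. World frame = base frame: x ahead of the robot, y to its left, z up, the work surface at z = 0. Lengths are in m, angles in rad, forces in N, time in s.
With the tool pointing down it reaches from about 0.225 to 0.875 m from the base axis. Payload 3.4 kg.
Tool frame: the origin (TCP) lies at the very end of the fingers, on their centre line; the grasp point (between the pads) lies 19 mm behind it (grasp_offset is the distance from the TCP to the grasp point, in m); y points along the fingers, z is the direction in which the jaws open and shut, and the axes are right-handed (so a half turn about y gives the same grasp; the last joint's range is limited). The gripper opens to 85 mm and grips with 20 to 120 N. Pads are 22 mm wide; open, the fingers measure 114 mm over their backs; the gripper's body (76 mm by 85 mm) begins 54 mm behind the grasp point. The pads swing forward as they close: fully open they stand 13 mm farther back than shut.
Start: joints at [-1.245, 0.276, 1.505, -0, 1.361, -0.121], TCP at [0.248, -0.519, 0.231] pointing down, gripper open.
Joint ranges: [-2.89, 2.89], [-0.75, 2.08], [0.22, 2.7], [-1.18, 4.32], [0.11, 2.71], [-2.7, 2.7]. Speed limits (rad/s): [2.57, 2.57, 3.14, 3.14, 3.14, 3.14].

## Interface

Orientations are given as a unit quaternion [w, x, y, z].
In Python, from rig import get_state, get_image, sign_off, grasp_offset gives the robot as it stands.
- The arm moves only by the shell command python3 -m jog 'ROWS' [FORCE]. ROWS is JSON, one flat list of numbers, 7 for each row, row after row: the closure in counts, from 0 (fully open) to 255 (shut), then the shift along the tool's x, y, z in cm, then the turn, a rotation vector about the tool's x, y, z in units of 8 degrees (1.0 is 8 degrees). In form: [jaw, tx, ty, tz, rx, ry, rz, jaw, tx, ty, tz, rx, ry, rz, ...]. A call has 1 to 12 rows; each row is the pose to reach, as a shift and turn from the pose commanded when the call began, along the tool's axes at that moment; what a row does not reach only later rows make up. A row lasts 1/8 s, in which the tool goes at most 62.5 mm and 10.7 degrees, less where a joint would pass 70% of its speed; a pose out of reach is approached as far as the arm can. A call with a gripper value outside its range is refused whole. The fingers move at their own pace and stop on an object; FORCE is the grip in N (left out, the last holds). Time passes only in rows, so rows that repeat a pose let the fingers close. It gives the time, the measured TCP pose, the force and the opening at its end, in the units of the state.
- get_state(): the state, without advancing time (a new reading comes with each control period).
- get_image(name): name is "side" or "top"; returns a dict with "color" (400x640x3 uint8, blue, green, red), "mtx" (3x3 intrinsics, pixels), "k1" (the pictures are not rectified: a ray, as slopes to the right and down, at radius r is drawn at 1 + k1 r^2 times it, then the intrinsics apply), "R" (3x3) and "t" (3): a world point X has camera coordinates R X + t. Camera axes: x right, y down, z forward; pixel columns grow to the right and rows downward; lengths in m; the calibration is good to about 2 mm. A picture is of the moment at which its call begins. There is no depth.
- sign_off(): hands the job in, once; it reports no verdict.
The state is a dict: "clock": time; "qpos": joint angles; "qd": joint speeds; "effort": joint torques, N m; "position": TCP position; "ee_rot": TCP orientation; "contact_force": force on the tool from outside, world axes, zero at the start; "moment": the same for the moment, N m; "width": finger opening in m.
Only numpy, scipy, OpenCV 4.12 (cv2) and the standard library are available. Lean on these libraries where they do the work, as an engineer would, in place of code of your own. Each camera call takes 0.05 s, during which the arm holds its last target.

## Working session

There is one attempt and no reset: what is moved stays moved. The work goes in short steps, Python scripts to look and compute and a shell command to move; the robot and the scene stay as the last step left them, time stands still between calls to the robot, and variables do not carry over. Pictures are saved under pics/ and viewed, and the job is handed in when it is done.

```bash
mkdir -p pics; ls
python3 - <<'E'
from rig import get_state,get_image,grasp_offset
import cv2
print(get_state(),grasp_offset)
for n in("top","side"):
    d=get_image(n); cv2.imwrite(f"pics/{n}0.png",d["color"]); print(n,d["mtx"],d["k1"],d["R"],d["t"])
E
```

```text
pics
{'clock': 0.0, 'qpos': array([-1.24499370e+00,  2.76574989e-01,  1.50614380e+00, -8.68166286e-06,
        1.36072403e+00, -1.20973185e-01]), 'qd': array([ 0.00064081, -0.00203539, -0.00042886,  0.00125507, -0.00055538,
       -0.00152718]), 'effort': array([-1.81007584e-05, -4.16775262e+01, -2.45805770e+01, -4.16543098e-04,
        1.11028960e-02, -1.48342275e-05]), 'position': array([ 0.24826503, -0.5180376 ,  0.23044689]), 'ee_rot': array([ 0.15657933, -0.15671905,  0.69018691, -0.68888612]), 'contact_force': array([-0.00136756, -0.35699958, -0.01018264]), 'moment': array([-0.05066186,  0.01869685,  0.0357454 ]), 'width': 0.08524122644205448} 0.0187
top [[361.83666915   0.         317.11427937]
 [  0.         361.83666915 203.44350015]
 [  0.           0.           1.        ]] -0.051847189825019076 [[-0.01876266 -0.99955542  0.02317157]
 [-0.99684274  0.01691332 -0.07757899]
 [ 0.07715259 -0.02455399 -0.9967169 ]] [-0.04069303  0.43134986  1.32947489]
side [[493.74532695   0.         323.28950648]
 [  0.         493.74532695 199.26985933]
 [  0.           0.           1.        ]] -0.1257964242370171 [[-0.82717742 -0.56180353  0.01242216]
 [-0.36206874  0.51592967 -0.77635224]
 [ 0.42974847 -0.64667872 -0.63017687]] [0.33635961 0.24127094 1.25101303]
```

View pics/top0.png

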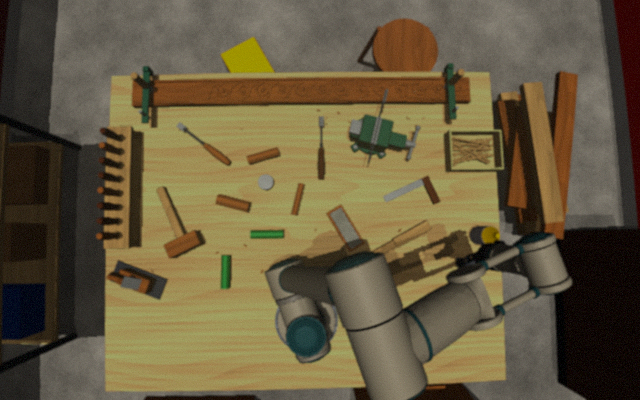

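View pics/side0.png

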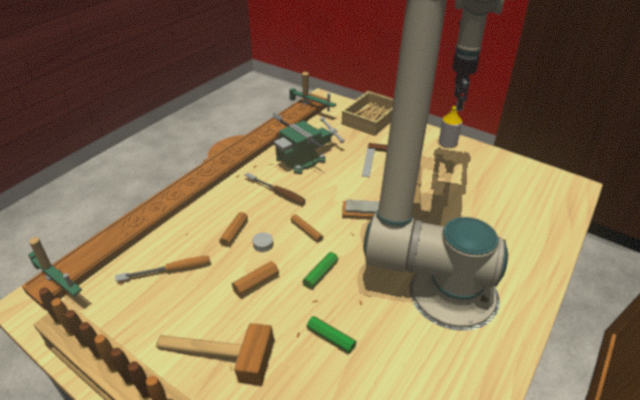

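The top view shows three brown blanks at about (263,156), (233,203) and (298,199). There are also two green look-alikes at (267,234) and (226,271). I'll measure the widths and enlarge crops to tell the brown ones apart.

```bash
cat > h.py <<'E'
import numpy as np,cv2
from rig import get_state,get_image,grasp_offset
def ray(d,uv):
    K=d["mtx"];k=d["k1"]
    xd=np.array([(uv[0]-K[0,2])/K[0,0],(uv[1]-K[1,2])/K[1,1]])
    p=cv2.undistortPoints(np.array([[uv]],float),K,np.array([k,0,0,0.]))[0,0]
    R=d["R"];c=-R.T@d["t"]
    return c,R.T@np.array([p[0],p[1],1])
def onz(d,uv,z):
    c,r=ray(d,uv); return c+r*(z-c[2])/r[2]
def proj(d,X):
    p=d["R"]@np.asarray(X,float)+d["t"]
    x=p[:2]/p[2]; x=x*(1+d["k1"]*(x@x))
    return d["mtx"][:2,:2]@x+d["mtx"][:2,2]
def two(d1,u1,d2,u2):
    c1,r1=ray(d1,u1);c2,r2=ray(d2,u2)
    A=np.stack([r1,-r2],1);s=np.linalg.lstsq(A,c2-c1,rcond=None)[0]
    a=c1+s[0]*r1;b=c2+s[1]*r2
    return (a+b)/2,np.linalg.norm(a-b)
E
python3 - <<'E'
from h import *
t=get_image("top");s=get_image("side")
for n,d,cs in(("top",t,[(263,156),(233,203),(298,199)]),("side",s,[(234,228),(255,279),(306,228)])):
    im=d["color"];hsv=cv2.cvtColor(im,cv2.COLOR_BGR2HSV)
    for c in cs:print(n,c,hsv[c[1],c[0]])
    m=cv2.inRange(hsv,(3,110,40),(14,255,220)); 
    nl,lab,st,ce=cv2.connectedComponentsWithStats(m)
    for c in cs:
        l=lab[c[1],c[0]]
        if l==0: print("bg");continue
        pts=np.argwhere(lab==l)[:,::-1].astype(np.float32)
        r=cv2.minAreaRect(pts);print(n,c,len(pts),r)
        box=cv2.boxPoints(r); 
        print([onz(d,b,0.02)[:2].round(3).tolist() for b in box])
a=cv2.resize(t["color"][130:230,200:320],None,fx=6,fy=6,interpolation=cv2.INTER_CUBIC)
b=cv2.resize(s["color"][205:305,210:330],None,fx=6,fy=6,interpolation=cv2.INTER_CUBIC)
cv2.imwrite("pics/ct.png",a);cv2.imwrite("pics/cs.png",b)
c=cv2.resize(t["color"][80:180,330:430],None,fx=6,fy=6,interpolation=cv2.INTER_CUBIC);cv2.imwrite("pics/cv.png",c)
E
```

```text
top (263, 156) [ 14 171 118]
top (233, 203) [ 15 189 132]
top (298, 199) [ 14 180 123]
top (263, 156) 117 ((263.04718017578125, 155.4150848388672), (7.1427483558654785, 30.35668182373047), 74.05460357666016)
[[0.612, 0.209], [0.642, 0.1], [0.616, 0.093], [0.586, 0.202]]
bg
top (298, 199) 89 ((297.56329345703125, 198.6341094970703), (4.076521396636963, 30.06434440612793), 13.392498016357422)
[[0.397, 0.045], [0.506, 0.018], [0.502, 0.003], [0.393, 0.03]]
side (234, 228) [ 15 159 152]
side (255, 279) [ 15 157 156]
side (306, 228) [ 15 159 159]
bg
bg
bg
```

View pics/ct.png

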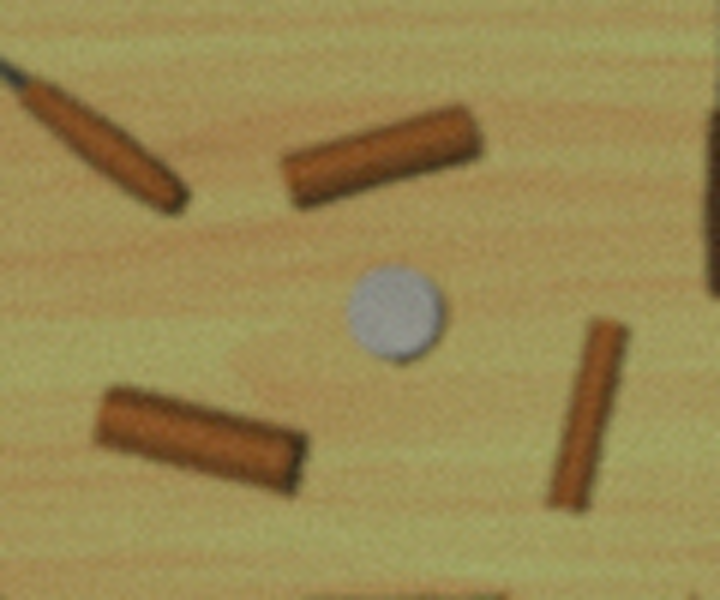

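View pics/cs.png

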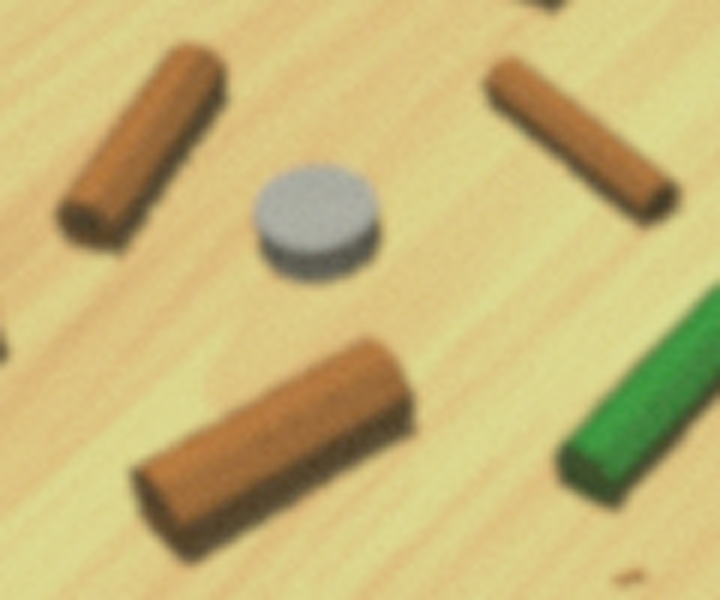

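View pics/cv.png

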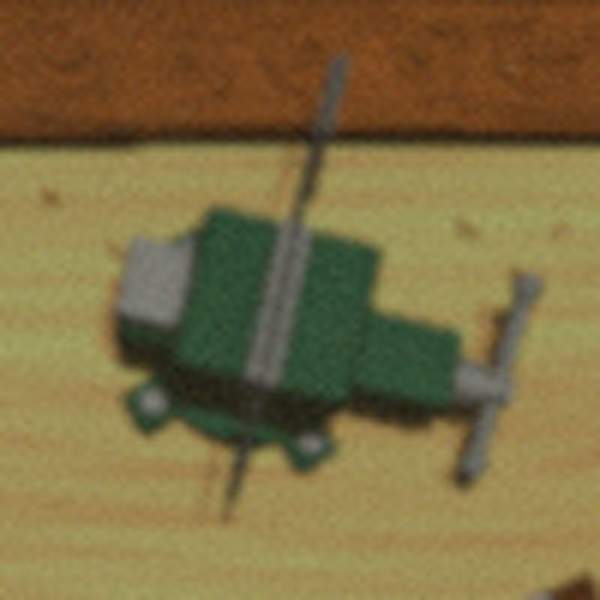

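Three brown candidates in the top view:
- (263,156): the medium one
- (233,203): the thickest
- (298,199): the thinnest

The middle one is therefore at top (263,156), side (234,228), and the green ones are decoys. Next I'll measure the widths and look closely at its visible end.

Run:
```python
from h import *
t=get_image("top");s=get_image("side")
ims=[]
for n,d,cs in(("top",t,[(263,156),(233,203),(298,199)]),("side",s,[(234,228),(255,279),(306,228)])):
    im=d["color"];hsv=cv2.cvtColor(cv2.GaussianBlur(im,(3,3),0),cv2.COLOR_BGR2HSV)
    if n=="top": m=((hsv[...,0]<19)&(hsv[...,1]>125)&(hsv[...,2]<165))
    else: m=((hsv[...,0]<19)&(hsv[...,1]>130)&(hsv[...,2]<185))|(hsv[...,2]<95)
    m=m.astype(np.uint8)
    nl,lab,st,ce=cv2.connectedComponentsWithStats(m)
    for c in cs:
        l=lab[c[1],c[0]]
        if l==0: print("bg");continue
        pts=np.argwhere(lab==l)[:,::-1].astype(np.float32)
        r=cv2.minAreaRect(pts);print(n,c,len(pts),np.round(r[0],1),np.round(r[1],1),round(r[2],1))
        if n=="top":
            W=np.array([onz(d,p,0.03)[:2] for p in pts],np.float32);mu=W.mean(0);rr=cv2.minAreaRect(W*1000);print("  world mm",np.round(rr[0]),np.round(rr[1]),round(rr[2],1),"area mm2 width=area/120:",round(len(pts)*(1.3/361.8)**2*1e6/120,1))
    ims.append(m*255)
cv2.imwrite("pics/m.png",np.vstack([cv2.resize(ims[0][130:230,200:320],None,fx=3,fy=3),cv2.resize(ims[1][205:305,210:330],None,fx=3,fy=3)]))
b=cv2.resize(s["color"][210:250,215:250],None,fx=14,fy=14,interpolation=cv2.INTER_CUBIC)
b=cv2.convertScaleAbs(b,alpha=1.3)
cv2.imwrite("pics/ce.png",b)
print(onz(t,(368,165),0.108), [onz(t,(330+x/6,80+y/6),0.108) for x,y in((227,520),(255,400))],[onz(t,(330+x/6,80+y/6),0.119) for x,y in((263,385),(295,220))])
```

```text
top (263, 156) 300 [262.8 155.1] [ 9.6 33. ] 74.5
  world mm [613. 151.] [ 36. 122.] 14.9 area mm2 width=area/120: 32.3
top (233, 203) 342 [232.3 202.7] [33.5 10.5] 13.4
  world mm [438. 264.] [124.  39.] 75.6 area mm2 width=area/120: 36.8
top (298, 199) 179 [297.3 198.9] [ 5.8 31.3] 14.0
  world mm [448.  25.] [ 21. 116.] 75.2 area mm2 width=area/120: 19.3
side (234, 228) 355 [233.7 228.1] [10.8 36.6] 35.5
side (255, 279) 706 [255.9 278.8] [16.1 46.8] 60.3
side (306, 228) 248 [306.2 227.4] [36.4  7.2] 38.7
[ 0.55606071 -0.22766148  0.108     ] [array([ 0.55013859, -0.226887  ,  0.108     ]), array([ 0.621471  , -0.24573666,  0.108     ])] [array([ 0.62775167, -0.24871375,  0.119     ]), array([ 0.72665793, -0.27109885,  0.119     ])]
```

View pics/ce.png

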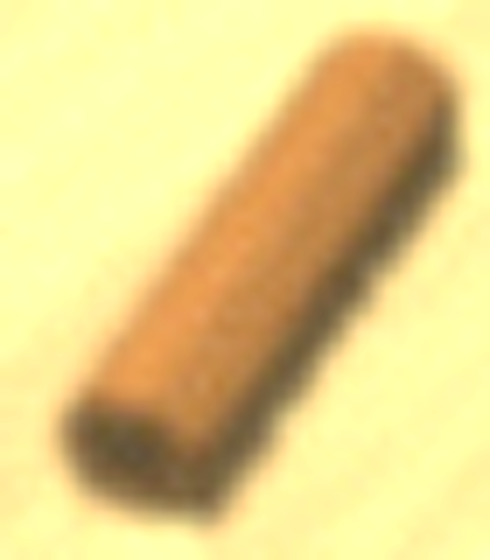

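View pics/m.png

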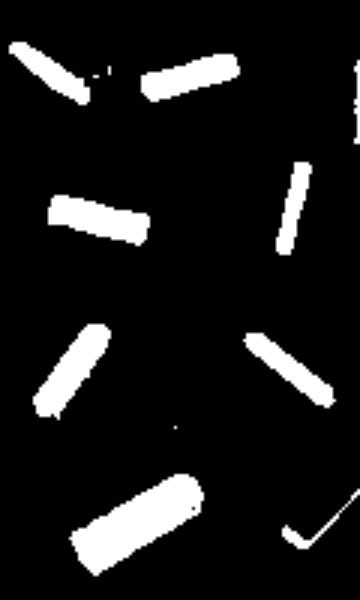

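The measured widths are about 32, 37 and 19 mm, so the middle blank is the one at top (263,156). In the side crop its +y end looks dark in the centre, which suggests a hole, to be confirmed once it's lifted. Now the approach numbers.

```bash
cat >> h.py <<'E'
from scipy.spatial.transform import Rotation as Ro
def pose():
    s=get_state();q=s["ee_rot"];return s["position"],Ro.from_quat([q[1],q[2],q[3],q[0]]),s
def rel(p,Rt):
    p0,R0,s=pose();print("shift cm",(R0.inv().apply(np.asarray(p)-p0)*100).round(2),"turn",(np.degrees((R0.inv()*Rt).as_rotvec())/8).round(2))
def mk(y,z):
    y=np.array(y,float);z=np.array(z,float);y/=np.linalg.norm(y);z-=y*(z@y);z/=np.linalg.norm(z)
    return Ro.from_matrix(np.stack([np.cross(y,z),y,z],1))
E
python3 - <<'E'
from h import *
t=get_image("top");s=get_image("side")
print("side centre",onz(s,(233.7,228.1),0.016), "two",two(t,(262.8,155.1),s,(233.7,228.1)))
for name,d in(("top",t),("side",s)):print(name,"cam",-d["R"].T@d["t"])
p,R,st=pose();print(R.as_matrix().round(3))
# axis in top view from line ends of the mask rect
a=np.radians(74.5)
u=np.array([np.cos(a-np.pi/2),np.sin(a-np.pi/2)])*16.5
c=np.array([262.8,155.1])
for e in(c+u,c-u):print(onz(t,e,0.028))
e1,e2=onz(t,c-u,0.028),onz(t,c+u,0.028)
ax=(e1-e2)/np.linalg.norm(e1-e2);print("axis",ax,np.linalg.norm(e1-e2))
for sg in(1,-1):
    rel([0.613,0.151,0.20],mk([0,0,-1],sg*np.array([ax[1],-ax[0],0])))
print("wax",onz(t,(266,183),0.024))
E
```

```text
side centre [0.61618809 0.14910068 0.016     ] two (array([0.61496868, 0.15146416, 0.01864753]), np.float64(0.0019338586627752092))
top cam [ 0.32665203 -0.01532657  1.3595167 ]
side cam [-0.1720352   0.87349268  0.9714924 ]
[[-0.902 -0.     0.432]
 [-0.432  0.    -0.902]
 [-0.    -1.    -0.   ]]
[0.62955837 0.09152569 0.028     ]
[0.59807745 0.21006265 0.028     ]
axis [-0.25668108  0.96649616  0.        ] 0.12264607314154677
shift cm [-61.81   3.13 -44.62] turn [ 0.   -9.91 -0.  ]
shift cm [-61.81   3.13 -44.62] turn [ 0.   12.59  0.  ]
wax [0.50934549 0.14008925 0.024     ]
```

```bash
python3 -m jog '[70,-20,0,-15,0,-3.3,0, 70,-40,0,-30,0,-6.6,0, 70,-61.8,3.1,-44.6,0,-9.9,0, 70,-61.8,3.1,-44.6,0,-9.9,0, 70,-61.8,3.1,-44.6,0,-9.9,0, 70,-61.8,3.1,-44.6,0,-9.9,0, 70,-61.8,3.1,-44.6,0,-9.9,0, 70,-61.8,3.1,-44.6,0,-9.9,0, 70,-61.8,3.1,-44.6,0,-9.9,0, 70,-61.8,3.1,-44.6,0,-9.9,0, 70,-61.8,3.1,-44.6,0,-9.9,0, 70,-61.8,3.1,-44.6,0,-9.9,0]' 40
python3 - <<'E'
from h import *
p,R,s=pose();print(s["clock"],s["qpos"].round(3));print(R.as_matrix().round(3))
ax=np.array([-0.2567,0.9665,0])
rel([0.614,0.151,0.20],mk([0,0,-1],[ax[1],-ax[0],0]))
t=get_image("top");d=get_image("side")
cv2.imwrite("pics/a_t.png",cv2.resize(t["color"][100:250,180:380],None,fx=4,fy=4,interpolation=cv2.INTER_CUBIC))
cv2.imwrite("pics/a_s.png",cv2.resize(d["color"][140:290,140:340],None,fx=4,fy=4,interpolation=cv2.INTER_CUBIC))
E
```

```text
clock: 1.9
position: [0.6078, 0.1413, 0.2009]
ee_rot: [0.56, -0.56, 0.431, -0.432]
contact_force: [-0.2, -0.9, 0.1]
width: 0.0621
1.9 [ 1.170e-01  3.660e-01  1.446e+00 -1.000e-03  1.329e+00 -1.410e-01]
[[ 0.256  0.001  0.967]
 [-0.967 -0.     0.256]
 [ 0.001 -1.     0.001]]
shift cm [-0.78  0.09  0.85] turn [-0.   -0.01  0.  ]
```

View pics/a_s.png

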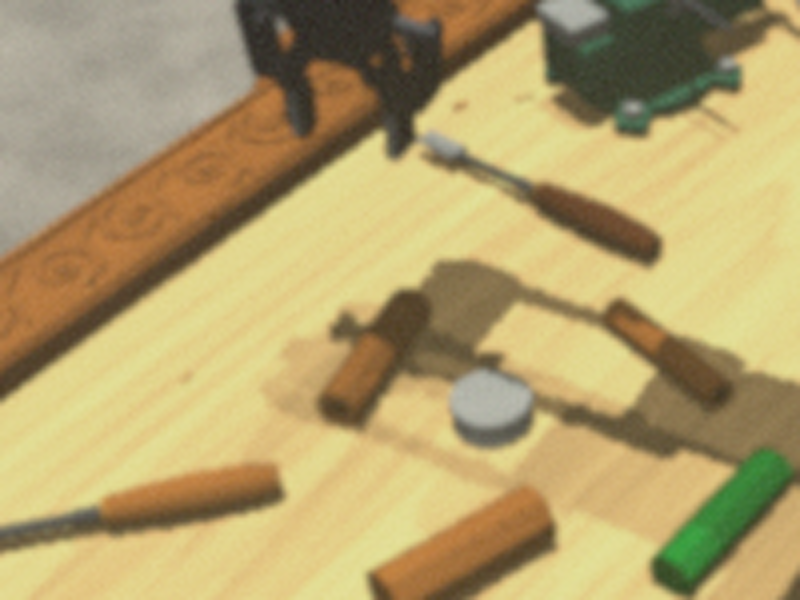

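```bash
python3 -m jog '[70,-0.8,0,0.8,0,0,0, 70,-0.8,4,0.8,0,0,0, 70,-0.8,9,0.8,0,0,0, 70,-0.8,13,0.8,0,0,0, 70,-0.8,16,0.8,0,0,0, 70,-0.8,16,0.8,0,0,0]'
python3 - <<'E'
from h import *
ax=np.array([-0.2567,0.9665,0])
rel([0.614,0.151,0.005],mk([0,0,-1],[ax[1],-ax[0],0]))
t=get_image("top");d=get_image("side")
a=cv2.resize(t["color"][120:200,220:320],None,fx=4,fy=4,interpolation=cv2.INTER_CUBIC)
b=cv2.resize(d["color"][180:260,190:290],None,fx=4,fy=4,interpolation=cv2.INTER_CUBIC)
cv2.imwrite("pics/b.png",np.hstack([a,b]))
E
```

```text
clock: 2.75
position: [0.6104, 0.1477, 0.0389]
ee_rot: [-0.558, 0.561, -0.433, 0.431]
contact_force: [-0.6, 0.4, 0.0]
width: 0.0617
shift cm [-0.22  3.39  0.45] turn [ 0.04 -0.02 -0.  ]
```

View pics/b.png

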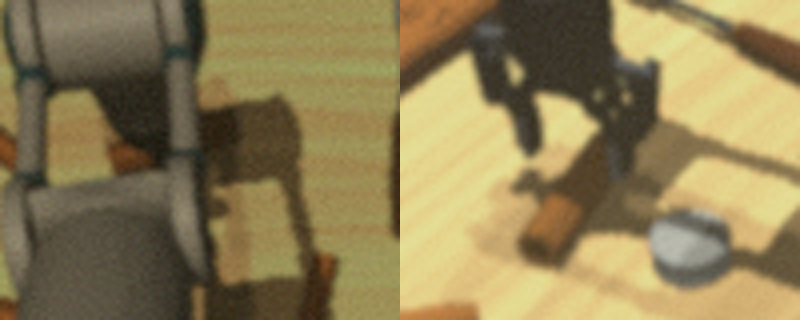

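The fingers straddle the blank: the side crop shows it between them at about (590,180), with the tin clear of them. Lower and close.

```bash
python3 -m jog '[70,-0.2,1.5,0.4,0,0,0, 70,-0.2,2.6,0.4,0,0,0, 70,-0.2,3.4,0.4,0,0,0, 70,-0.2,3.4,0.4,0,0,0, 255,-0.2,3.4,0.4,0,0,0, 255,-0.2,3.4,0.4,0,0,0, 255,-0.2,3.4,0.4,0,0,0, 255,-0.2,3.4,0.4,0,0,0, 255,-0.2,3.4,0.4,0,0,0, 255,-0.2,3.4,0.4,0,0,0]' 50
```

```text
clock: 4.1
position: [0.6164, 0.1521, 0.0075]
ee_rot: [0.561, -0.56, 0.431, -0.432]
contact_force: [0.2, 0.1, 5.2]
width: 0.0309
```

It's gripped at a width of 31 mm, which fits the middle blank. Lift.

```bash
python3 -m jog '[255,0,-1,0,0,0,0, 255,0,-4,0,0,0,0, 255,0,-9,0,0,0,0, 255,0,-14,0,0,0,0, 255,0,-20,0,0,0,0, 255,0,-26,0,0,0,0, 255,0,-30,0,0,0,0, 255,0,-30,0,0,0,0]' 60
python3 - <<'E'
from h import *
p,R,s=pose();print(s["qpos"].round(3))
d=get_image("side")
c=proj(d,p).astype(int);print(c)
y0=max(0,c[1]-60);x0=max(0,c[0]-80)
cv2.imwrite("pics/c.png",cv2.resize(d["color"][y0:y0+120,x0:x0+160],None,fx=5,fy=5,interpolation=cv2.INTER_CUBIC))
E
```

```text
clock: 5.1
position: [0.6171, 0.1523, 0.3111]
ee_rot: [0.562, -0.558, 0.43, -0.433]
contact_force: [-0.5, 0.2, -1.4]
width: 0.0308
[ 0.133  0.336  1.224 -0.     1.574 -0.126]
[220 141]
```

View pics/c.png

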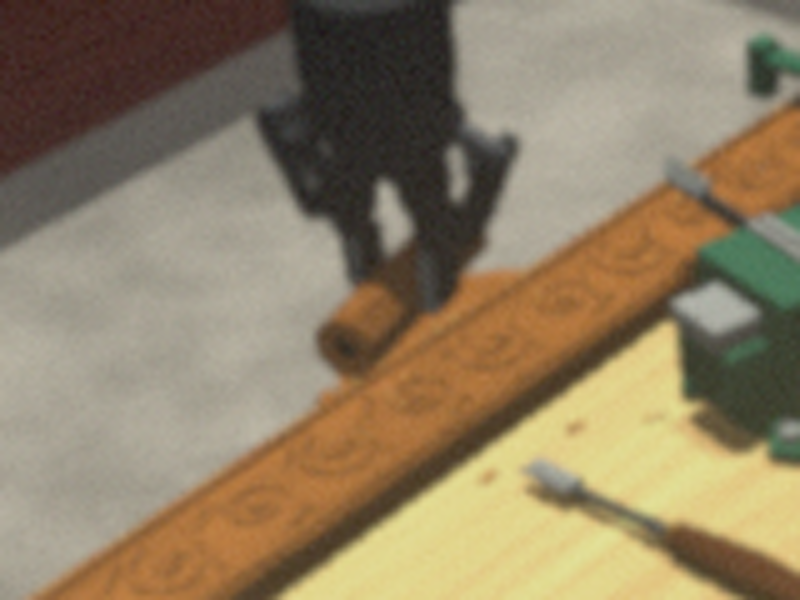

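The held blank's +y end, at crop (345,345), shows a dark round spot in the middle of the face, so that looks like the hole. Now a 90° turn about tool z to bring that end up.

```bash
python3 -m jog '[255,0,-0.5,0,0,0,1.2, 255,0,-1,0,0,0,2.4, 255,0,-2,0,0,0,3.6, 255,0,-3,0,0,0,4.8, 255,0,-4,0,0,0,6.0, 255,0,-4,0,0,0,7.2, 255,0,-4,0,0,0,8.4, 255,0,-4,0,0,0,9.6, 255,0,-4,0,0,0,10.8, 255,0,-4,0,0,0,11.25, 255,0,-4,0,0,0,11.25, 255,0,-4,0,0,0,11.25]'
python3 - <<'E'
from h import *
p,R,s=pose();print(s["qpos"].round(3));print(R.as_matrix().round(3))
for n in("side","top"):
    d=get_image(n)
    c=proj(d,p-R.as_matrix()[:,1]*.019).astype(int);print(c)
    y0=max(0,c[1]-60);x0=max(0,c[0]-80)
    cv2.imwrite(f"pics/d_{n}.png",cv2.resize(d["color"][y0:y0+120,x0:x0+160],None,fx=5,fy=5,interpolation=cv2.INTER_CUBIC))
E
```

```text
clock: 6.65
position: [0.6158, 0.1525, 0.3479]
ee_rot: [0.702, -0.092, 0.7, 0.091]
contact_force: [-0.1, -0.5, -0.9]
width: 0.0302
[-0.369  0.699  1.418  1.208  2.095 -0.647]
[[ 0.003 -0.256  0.967]
 [-0.002  0.967  0.256]
 [-1.    -0.002  0.002]]
[223 124]
[254 129]
```

View pics/d_side.png

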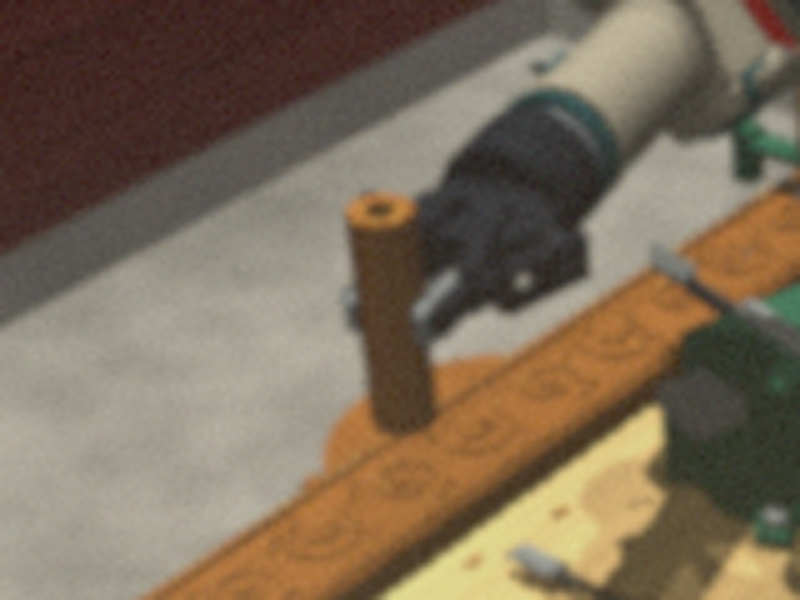

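View pics/d_top.png

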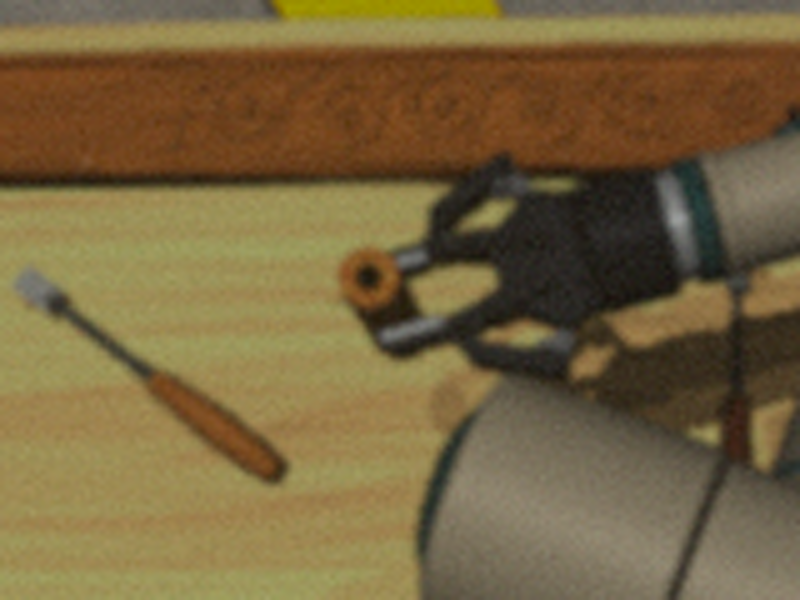

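The hole shows in the upper face in both views: a dark disc at side crop (380,210) and top crop (370,278). Next, check from the pictures that the blank stands plumb.

Run:
```python
from h import *
p,R,s=pose();t=get_image("top");d=get_image("side")
ct=proj(t,p-R.as_matrix()[:,1]*.019).astype(int)-[80,60];cs=proj(d,p-R.as_matrix()[:,1]*.019).astype(int)-[80,60]
T,e=two(t,ct+np.array([370,278])/5,d,cs+np.array([380,210])/5);print("top face",T,e,"grasp",p-R.as_matrix()[:,1]*.0187)
# side silhouette edges
hsv=cv2.cvtColor(cv2.GaussianBlur(d["color"],(3,3),0),cv2.COLOR_BGR2HSV)
hsvc=hsv[cs[1]:cs[1]+120,cs[0]:cs[0]+160]
m=((hsvc[...,0]<20)&(hsvc[...,1]>105)).astype(np.uint8)
L=[]
for row in list(range(44,56))+list(range(67,72)):
    xs=np.where(m[row,60:92])[0]
    if len(xs):L.append((row,60+xs.min(),60+xs.max()))
print(L)
for h in(.06,.03,0,-.03,-.06):
    print(h,(proj(d,T+[0,0,h-.06])-cs)*5)
```

```text
top face [0.61654071 0.14326751 0.40549983] 0.00030509731001718526 grasp [0.62048582 0.13446901 0.34843736]
[(44, np.int64(70), np.int64(82)), (45, np.int64(71), np.int64(82)), (46, np.int64(71), np.int64(82)), (47, np.int64(71), np.int64(82)), (48, np.int64(71), np.int64(82)), (49, np.int64(72), np.int64(83)), (50, np.int64(72), np.int64(82)), (51, np.int64(72), np.int64(82)), (52, np.int64(72), np.int64(82)), (53, np.int64(72), np.int64(83)), (54, np.int64(72), np.int64(83)), (55, np.int64(72), np.int64(83)), (67, np.int64(74), np.int64(81)), (68, np.int64(74), np.int64(81)), (69, np.int64(74), np.int64(82)), (70, np.int64(75), np.int64(83)), (71, np.int64(75), np.int64(83))]
0.06 [380.31242146 210.0853571 ]
0.03 [387.23091445 264.97341565]
0 [394.01388857 318.31211449]
-0.03 [400.66129689 370.14619391]
-0.06 [407.17362795 420.52042266]
```

Top face centre triangulates to (0.617,0.143,0.405), with the two rays 0.3 mm apart. The bottom end lies within about 1 px of a plumb line, so tilt is about 1° or less in this view. A few settling rows, then a full-frame check.

```bash
python3 -m jog '[255,0,0,0,0,0,0, 255,0,0,0,0,0,0, 255,0,0,0,0,0,0, 255,0,0,0,0,0,0]'
python3 - <<'E'
from h import *
p,R,s=pose();print(abs(s["qd"]).max(),R.as_matrix()[:,0])
cv2.imwrite("pics/e.png",get_image("side")["color"]);cv2.imwrite("pics/f.png",get_image("top")["color"])
E
```

```text
clock: 7.35
position: [0.6159, 0.1521, 0.3469]
ee_rot: [0.701, -0.091, 0.701, 0.091]
contact_force: [-0.4, -0.1, -0.5]
width: 0.0307
0.0019708916869881944 [-8.11724661e-05 -3.63439220e-05 -9.99999996e-01]
```

View pics/e.png

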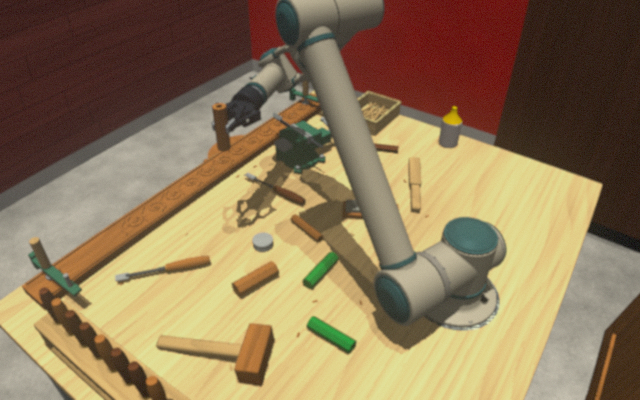

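View pics/f.png

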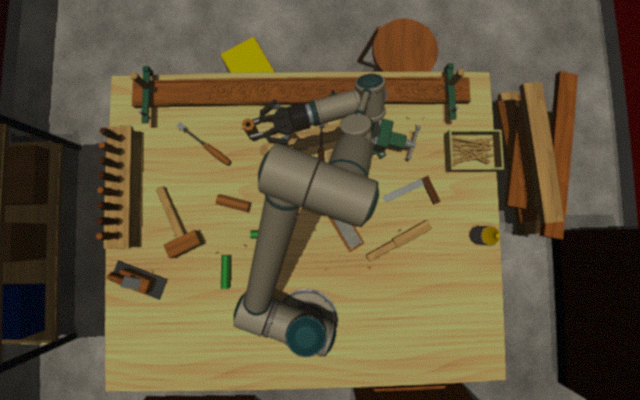

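The blank stands upright in the gripper at side (221,128). The other blanks (side (255,279) and (306,228)), the tin (262,241) and the tools are where they were, and the arm is still. Handing in.

```bash
python3 -c "
from rig import sign_off
print(sign_off())"
```

```text
the job is handed in; nothing more can be done
None
```

The middle blank is in the gripper with its tang hole pointing straight up, held still, and the job is handed in at about 7.5 s on the clock.

- **Which blank:** its width is about 32 mm in the top view and 31 mm at the jaws. The other two brown blanks measured about 37 and 19 mm from above, and the green look-alikes were left alone.
- **Which end:** the hole was found by eye. It showed as a dark disc in the end that first pointed left (+y), and after the turn it showed in the upper face in both views. I did not feel for it on the tang or look at the other end.
- **How it is held:** the gripper axis along the blank is vertical to within 0.01°. The pictures put the blank plumb to about 1–1.5°, which is as fine as they resolve. It sits about 10 mm nearer the fingertips than the pad centre, but the grip is steady.
- **Clearance:** its lower end is about 0.28 m above the bench, and the vise tops are at 0.12 m.
- **Everything else:** in the last pictures, the blanks and tools in view lie where they did at the start. The arm hides some of them in the top view. The wrist force is about zero, and no check failed.

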